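# Close and latch the light shutter of a bench analyser

### The arm

A 6-joint arm with a two-finger parallel gripper is mounted at the origin on the work surface. World frame = base frame: x ahead of the robot, y to its left, z up, the work surface at z = 0. Lengths are in m, angles in rad, forces in N, time in s.
With the tool pointing down it reaches from about 0.275 to 0.725 m from the base axis. Payload 15.9 kg.
Tool frame: the origin (TCP) lies midway between the tips of the shut fingers; the grasp point (between the pads) lies 19 mm behind it; y points along the fingers, x is the direction in which the jaws open and shut, and the axes are right-handed (so a half turn about y gives the same grasp; the last joint's range is limited). The gripper opens to 85 mm and grips with 20 to 120 N. Pads are 22 mm wide; open, the fingers measure 114 mm over their backs; the gripper's body (76 mm by 85 mm) begins 54 mm behind the grasp point. The pads swing forward as they close: fully open they stand 13 mm farther back than shut.
Start: joints at [-1.128, 0.213, -0.034, 1.323, 0, 1.571], TCP at [0.214, -0.452, 0.231] pointing down, gripper open.
Joint ranges: [-2.98, 2.98], [-0.74, 1.72], [-1.14, 1.35], [-2.1, 2.04], [-1.57, 1.44], [-3.14, 3.14]. Speed limits (rad/s): [1.89, 1.89, 2.39, 2.57, 3.14, 3.14].

### API

Orientations are given as a rotation vector (axis times angle).
In Python, from rig import * gives the robot as it stands. Calls block until the motion is done:
- goto(position, orientation): joint-space move of the TCP to a pose.
- move_l(position, attitude=None, v=0.15): straight line of the TCP; attitude=None keeps the orientation; v is the mean speed in m/s.
- movej(angles): joint-space move.
- grip(opening, strength=None): finger opening in m; strength is the grip in N (None keeps the last); returns when the fingers have stopped.
- pause(seconds).
- inverse_kinematics(position, orientation): joint angles nearest the present ones, or None.
- get_state(): the state.
- grab_frame(name): name is "side" or "top"; returns (picture, depth): 420x560x3 uint8, red, green, blue; 420x560 float32, m along the optical axis (not along the pixel's ray), 0 where there is no reading.
- calibration(name): a dict with "camera_matrix" (3x3 intrinsics, pixels), "origin" and "orientation" of the camera in the world. Camera axes: x right, y up, looking along -z (the intrinsics and any distortion apply to the point x, -y, -z); pixel columns grow to the right and rows downward; lengths in m; the calibration is good to about 2 mm. A picture is of the moment at which its call begins. calibration takes no time and is no camera call.
A pose or a line that the arm cannot do raises IKError and nothing moves.
- finish_job(): hands the job in, once; it reports no verdict.
The state is a dict: "time": time; "qpos": joint angles; "dq": joint speeds; "joint_torque": joint torques, N m; "tcp_pos": TCP position; "eef_rot": TCP orientation; "ft_force": force on the tool from outside, world axes, zero at the start; "ft_torque": the same for the moment, N m; "opening": finger opening in m.
Only numpy, scipy, OpenCV 4.12 (cv2) and the standard library are available. Lean on these libraries where they do the work, as an engineer would, in place of code of your own. Each camera call takes 0.05 s, during which the arm holds its last target.

### The job

Close the light shutter over the analyser's sample well and latch it: with a fingertip push the upright knob along the long leg of its L-shaped slot to the corner, then push it sideways along the short leg to the very end, and move clear. Only push the knob, do not pinch it or pull it up, and leave the beaker, the jar and the brass weight as they stand.

Things in the scene. Friction and masses are not known exactly. Their poses are not given: they have to be found in the camera images.
- analyser: Low white bench instrument, fixed, 220 (x) x 240 (y) x 60 mm high; origin at the centre of its underside, z up. On its top's +y half stands an aluminium gate plate (x -75 to 75, y 5 to 105 mm, top 74 mm above the bench) with an L-shaped slot 16 mm wide; slot centre line (-40, 35) to (40, 35) to (40, 75) mm, cut on 8 mm beyond, so the pin stops 2 mm past these points.
- slot_start (a point): Start of the long leg of the slot (shutter open), on its centre line, on the gate plate's top. The long leg runs 80 mm from here along the analyser's +x to the corner. Axes as the analyser's.
- well (a point): Centre of the 44 mm square sample well with an amber vial in it, on the analyser's top (60 mm above the bench), at (40, -60) mm. A black 64 x 64 mm shutter plate, tied to the knob's long-leg motion, slides over it from -x (its ribs 69 mm above the bench).
- slot_corner (a point): Corner of the L-shaped slot: crossing of the centre lines of its two legs, on the gate plate's top (74 mm above the bench). The short leg runs 40 mm from here along the analyser's +y. Axes as the analyser's.
- slot_end (a point): Far end of the short leg, on its centre line, on the gate plate's top: where the centre of the knob must finish (the stop lets it go 2 mm further). Axes as the analyser's.
- knob_grip (a point): Centre of the knob: an upright white block, 24 x 24 mm square and 40 mm high, sides along the analyser's x and y, standing from 81 to 121 mm above the bench (this point at 101 mm) on a 12 mm steel pin that runs in the slot. It slides with 1 to 4 N of friction, stays where it is left and never turns. Axes as the analyser's.
- shutter (a joint): Travel of shutter and knob along the analyser's +x (m): 0 at the start of the long leg (open), 0.080 on the centre line of the short leg (closed), stop at 0.082. The episode starts between 0 and 0.03. The pin enters the short leg only beyond about 0.078.
- knob (a joint): Travel of the knob along the analyser's +y (m): 0 in the long leg (2 mm of play either way), 0.040 at the end of the short leg (latched), stop at 0.042.
- knob_lift (a joint): Height the knob is pulled up (m): 0 normally; a spring holds it down with 3 to 4 N. Not to be pulled.
- beaker: Loose clear glass beaker, 68 mm across, 85 mm high, on the bench beside the analyser; origin at the centre of its underside. Leave alone.
- jar: Loose amber jar with a white cap, 60 mm across, 95 mm high, on the bench at the analyser's other side; origin at the centre of its underside. Leave alone.
- weight: Loose brass weight with a small neck, 24 mm across, 38 mm high, standing on the analyser's top near its +x -y corner; origin at the centre of its underside. Leave alone.

How it is judged:
By the outcome, as a careful person would: the job done as asked, in the order asked, and still so for the second after the job is handed in, with the robot touching nothing.
It also fails if it takes over 48 s, if anything falls off the work surface, if the arm or the gripper's body presses on something with over 40 N, if the wrist force passes 120 N, or if a joint passes its speed limit or range.

## Working session

There is one attempt and no reset: what is moved stays moved. The work goes in short steps, each a Python script; the robot and the scene stay as the last script left them, time stands still between calls to the robot, and variables do not carry over. Pictures are saved under pics/ and viewed, and the job is handed in when it is done.

```bash
ls; mkdir -p pics; python3 - <<'E'
from rig import *
import cv2,numpy as np
for n in("side","top"):
    p,d=grab_frame(n); cv2.imwrite(f"pics/{n}0.png",p[:,:,::-1]); np.save(f"{n}0.npy",d); np.save(f"{n}0c.npy",p)
    print(n,calibration(n))
s=get_state();print(s["time"],s["tcp_pos"],s["eef_rot"],s["opening"])
E
```

```text
pics
side {'camera_matrix': array([[523.51166263,   0.        , 283.99197994],
       [  0.        , 523.51166263, 206.72641563],
       [  0.        ,   0.        ,   1.        ]]), 'origin': array([ 0.37926945, -0.5948126 ,  0.73961616]), 'orientation': array([ 0.79495498, -0.1334139 , -0.27940025])}
top {'camera_matrix': array([[402.81339549,   0.        , 275.93477448],
       [  0.        , 402.81339549, 213.40420137],
       [  0.        ,   0.        ,   1.        ]]), 'origin': array([0.51850342, 0.03774652, 0.98342088]), 'orientation': array([ 0.09536615, -0.08017988, -1.5447261 ])}
0.1 [ 0.21409605 -0.45150645  0.23087046] [-1.38617141  0.87780606 -0.87644111] 0.0853171486956138
```

View pics/side0.png

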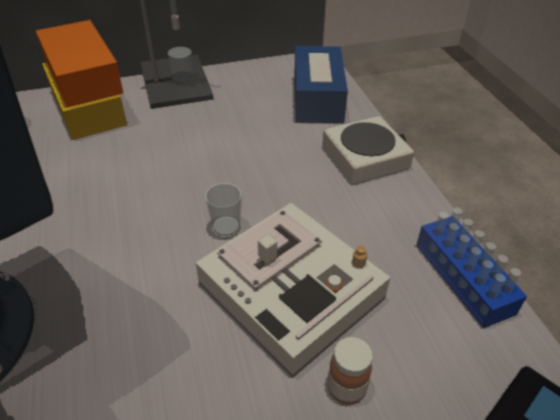

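View pics/top0.png

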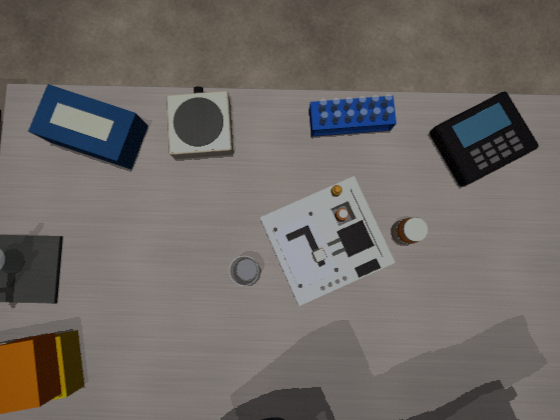

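```bash
cat > h.py <<'E'
import numpy as np,cv2
from scipy.spatial.transform import Rotation as R
from rig import *
def cloud(name,d):
    c=calibration(name);K=c["camera_matrix"];v,u=np.mgrid[0:420,0:560]
    P=np.stack([(u-K[0,2])/K[0,0]*d,-(v-K[1,2])/K[1,1]*d,-d],-1)
    return P@R.from_rotvec(c["orientation"]).as_matrix().T+c["origin"]
def ray(name,uv,z):
    c=calibration(name);K=c["camera_matrix"];u,v=uv
    r=R.from_rotvec(c["orientation"]).apply([(u-K[0,2])/K[0,0],-(v-K[1,2])/K[1,1],-1]);o=c["origin"]
    return o+r*(z-o[2])/r[2]
E
python3 - <<'E'
from h import *
for n in("top","side"):
    P=cloud(n,np.load(n+"0.npy"));img=np.load(n+"0c.npy")
    roi=(slice(170,315),slice(255,400)) if n=="top" else (slice(200,365),slice(190,395))
    m=np.zeros((420,560),bool);m[roi]=1
    z=P[...,2]
    print(n,"bench",np.median(z[300:320,150:200]) )
    print(np.histogram(z[m],np.arange(-.01,.14,.01)))
    a=(m&(z>.052)&(z<.13)).astype(np.uint8)
    k,l,st,_=cv2.connectedComponentsWithStats(a);a=l==1+np.argmax(st[1:,4])
    pts=P[a][:,:2].astype(np.float32)
    r=cv2.minAreaRect(pts);print(r, cv2.boxPoints(r))
    kn=m&(z>.112)&(z<.13); print("knobtop",kn.sum(),P[kn].mean(0),P[kn].min(0),P[kn].max(0))
E
```

```text
top bench -0.000765058514184902
(array([7397, 3327,  144,   60,   56,  100, 4120, 3035, 2449,   84,   36,
          2,   78,   50,    0]), array([-0.01,  0.  ,  0.01,  0.02,  0.03,  0.04,  0.05,  0.06,  0.07,
        0.08,  0.09,  0.1 ,  0.11,  0.12,  0.13,  0.14]))
((0.5651704668998718, -0.06864173710346222), (0.22035905718803406, 0.2401619255542755), 25.309703826904297) [[ 0.41423112 -0.00719028]
 [ 0.516903   -0.2242991 ]
 [ 0.7161098  -0.13009319]
 [ 0.61343795  0.08701563]]
knobtop 126 [ 0.52899789 -0.0463622   0.11953753] [ 0.51579397 -0.05971672  0.11237002] [ 0.54361951 -0.03372189  0.12287862]
side bench -1.7009524182765023e-05
(array([7127, 6494,  622,  679,  830, 1020, 5166, 6702, 3445,  270, 1038,
         81,  124,  112,    0]), array([-0.01,  0.  ,  0.01,  0.02,  0.03,  0.04,  0.05,  0.06,  0.07,
        0.08,  0.09,  0.1 ,  0.11,  0.12,  0.13,  0.14]))
((0.5641919374465942, -0.07122425734996796), (0.22325989603996277, 0.24313922226428986), 25.458480834960938) [[ 0.41114405 -0.00944433]
 [ 0.51565915 -0.22897398]
 [ 0.71723986 -0.13300419]
 [ 0.6127247   0.08652547]]
knobtop 218 [ 0.52704218 -0.05284172  0.11927506] [ 0.51309559 -0.06553404  0.11201497] [ 0.54249613 -0.03629639  0.12329832]
```

```bash
python3 - <<'E'
import cv2
i=cv2.imread("pics/top0.png")[165:315,225:435];cv2.imwrite("pics/topz.png",cv2.resize(i,None,fx=3.8,fy=3.8,interpolation=2))
i=cv2.imread("pics/side0.png")[170:370,190:390];cv2.imwrite("pics/sidez.png",cv2.resize(i,None,fx=3,fy=3,interpolation=2))
E
```

```text
(no output)
```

View pics/topz.png

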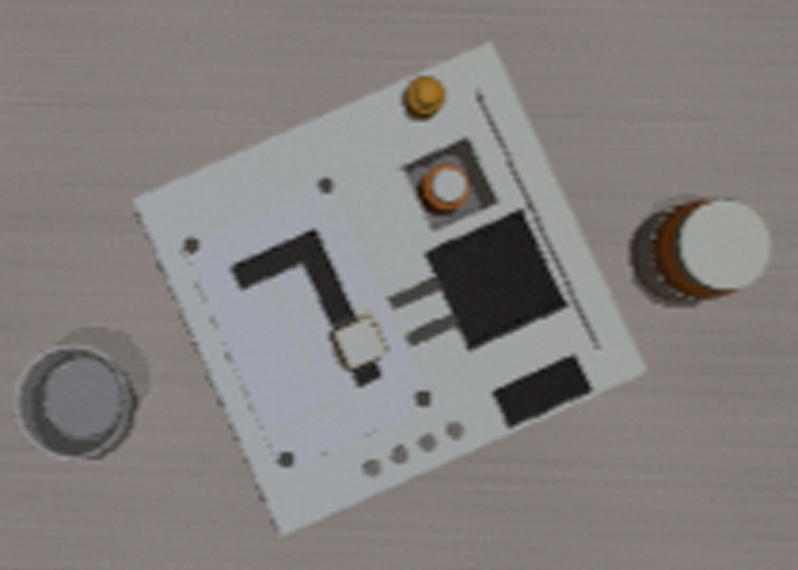

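View pics/sidez.png

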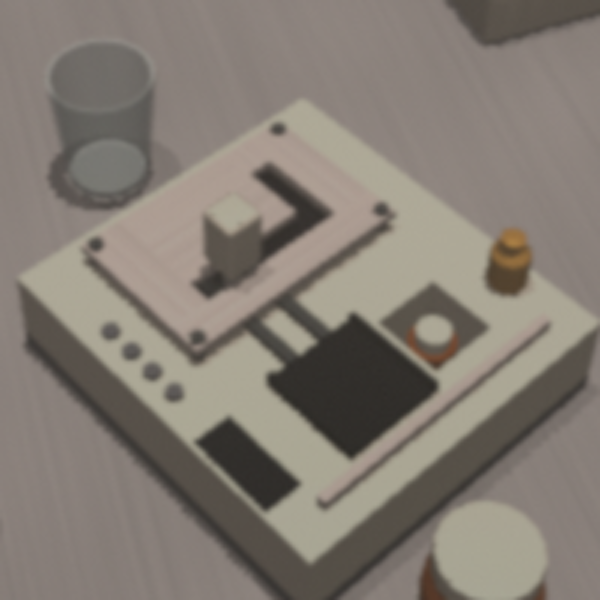

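The fitted top is 220–223 × 240–243 mm, which matches the given size, with yaw about 25.4° and centre about (0.565, -0.070). The knob is at about (-24, 34) mm in the analyser frame, so it lies on the slot line and the shutter is at about 0.016. In topz.png the knob is at (358, 342), the slot corner at (318, 238) and the slot end at (240, 276).

```bash
cat >> h.py <<'E'
C=np.array([0.5647,-0.070]);YAW=np.deg2rad(25.4)
ax=np.array([np.cos(YAW),np.sin(YAW),0]);ay=np.array([-ax[1],ax[0],0])
def W(x,y,z): return np.array([*(C+x/1e3*ax[:2]+y/1e3*ay[:2]),z/1e3])
def A(p): p=np.asarray(p)[:2]-C; return p@ax[:2]*1e3,p@ay[:2]*1e3
def ori(zt):
    y=np.array([0,0,-1.]);return R.from_matrix(np.stack([np.cross(y,zt),y,zt],1)).as_rotvec()
E
python3 - <<'E'
from h import *
for nm,z in(("+x",ax),("-x",-ax),("+y",ay),("-y",-ay)):
    for p in(W(-65,35,92),W(40,0,92),W(40,75,200)): 
        q=inverse_kinematics(p,ori(z));print(nm,None if q is None else np.round(q,2))
E
```

```text
+x [-0.13  0.28 -0.32  0.98  0.    2.56]
+x [-0.09  0.48 -0.01  1.08  0.    2.61]
+x [0.03 0.36 0.09 1.3  0.   2.72]
-x [-0.13  0.28 -0.32  0.98  0.   -0.58]
-x [-0.09  0.48 -0.01  1.08  0.   -0.53]
-x [ 0.03  0.36  0.09  1.3   0.   -0.42]
+y [-0.13  0.28 -0.32  0.98  0.    0.99]
+y [-0.09  0.48 -0.01  1.08  0.    1.04]
+y [0.03 0.36 0.09 1.3  0.   1.15]
-y [-0.13  0.28 -0.32  0.98  0.   -2.15]
-y [-0.09  0.48 -0.01  1.08  0.   -2.1 ]
-y [ 0.03  0.36  0.09  1.3   0.   -1.99]
```

```bash
python3 - <<'E'
from h import *
grip(0.0)
goto(W(-68,35,200),ori(-ax))
s=get_state();print(s["time"],s["opening"],s["ft_force"])
move_l(W(-68,35,93),v=0.12)
s=get_state();print(s["time"],A(s["tcp_pos"]),s["tcp_pos"],s["ft_force"])
for n in("side","top"):
    p,d=grab_frame(n); i=p[170:370,190:390] if n=="side" else p[165:315,225:435]
    cv2.imwrite(f"pics/{n}1.png",cv2.resize(i[:,:,::-1],None,fx=2.9,fy=2.9,interpolation=2))
E
```

```text
2.725 -0.00026756382309075914 [-0.13648359 -0.2941129   0.3477535 ]
3.7667 (np.float64(-67.66370662880762), np.float64(34.70379157562747)) [ 0.48869131 -0.06767418  0.09363881] [ 0.16721242 -0.51695778 -0.77046595]
```

View pics/side1.png

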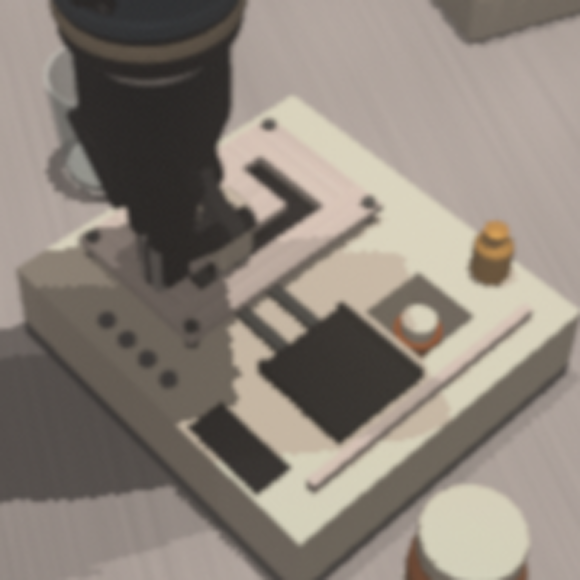

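View pics/top1.png

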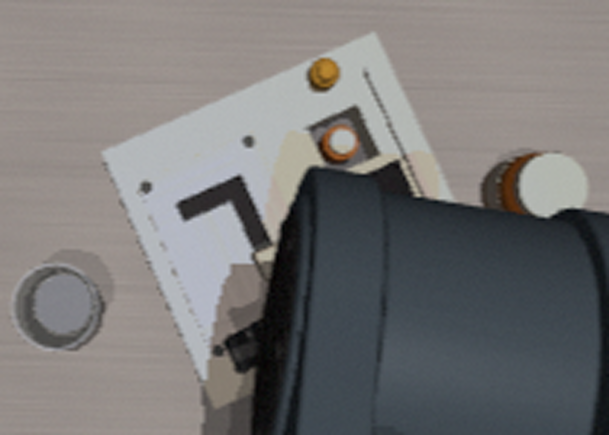

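The tip is low behind the knob and centred on the slot line. The shutter is still open. Next I push the long leg and stop on force.

```bash
python3 - <<'E'
from h import *
f0=get_state()["ft_force"]
def rep():
    s=get_state();f=s["ft_force"]-f0;return s["time"],A(s["tcp_pos"]),f@ax,f@ay,f[2]
for x in(-50,-30,-10,5,10): 
    move_l(W(x,35,93),v=0.08);print(*np.round(np.hstack(rep()),2))
x=10
while x<24:
    x+=1.0;move_l(W(x,35,93),v=0.03);r=rep();print(*np.round(np.hstack(r),2))
    if r[2]<-9:break
E
```

```text
4.24 -49.67 35.04 1.61 -0.72 0.05
4.64 -29.98 35.05 0.95 -0.48 0.4
5.04 -9.99 35.04 0.61 0.01 0.16
5.38 5.0 35.02 -0.09 -0.78 0.7
5.63 10.1 34.98 0.55 -0.51 0.63
5.88 10.97 34.98 -0.07 -1.01 0.4
6.13 12.03 34.95 -0.21 -0.28 0.3
6.38 13.09 34.96 0.41 -0.23 0.2
6.63 14.13 35.01 0.54 -1.4 0.13
6.88 15.07 35.03 1.0 0.64 0.15
7.13 16.09 35.02 -0.15 0.29 0.91
7.38 17.09 34.99 -0.45 -1.82 -0.42
7.63 18.08 35.01 0.65 1.05 0.45
7.88 18.9 35.0 -3.05 -0.35 1.9
8.13 19.08 35.02 -9.3 -0.14 5.71
```

The stop came at a TCP x of 18.9 mm. With an 11 mm finger half-width that puts the knob at +42 mm, which is the stop. I back off and check.

```bash
python3 - <<'E'
from h import *
move_l(W(0,35,93),v=0.1)
move_l(W(0,35,200),v=0.25)
goto(W(41,-20,200),ori(ay))
print(get_state()["time"])
for n in("side","top"):
    p,d=grab_frame(n); np.save(n+"2.npy",d);i=p[170:370,190:390] if n=="side" else p[165:315,225:435]
    cv2.imwrite(f"pics/{n}2.png",cv2.resize(i[:,:,::-1],None,fx=2.9,fy=2.9,interpolation=2))
    P=cloud(n,d);k=(P[...,2]>.116)&(P[...,2]<.126)&(np.hypot(P[...,0]-W(40,35,0)[0],P[...,1]-W(40,35,0)[1])<.02)
    print(n,k.sum(),A(P[k].mean(0)) if k.any() else 0)
E
```

```text
10.425
side 166 (np.float64(38.94751005927771), np.float64(32.20823203906239))
top 117 (np.float64(43.27228093882033), np.float64(36.58923990412042))
```

View pics/side2.png

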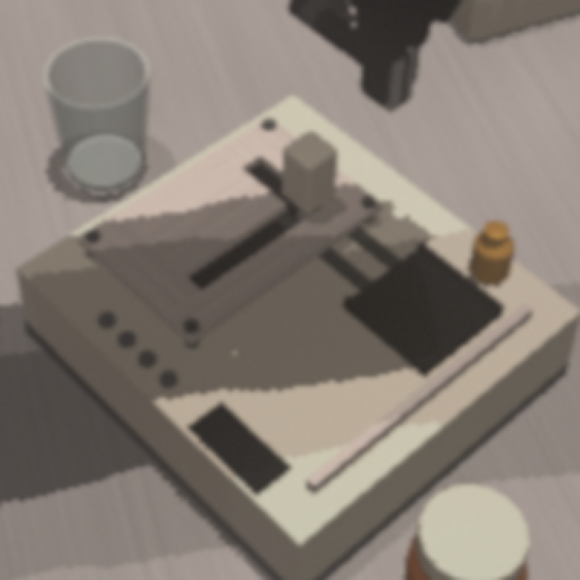

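View pics/top2.png

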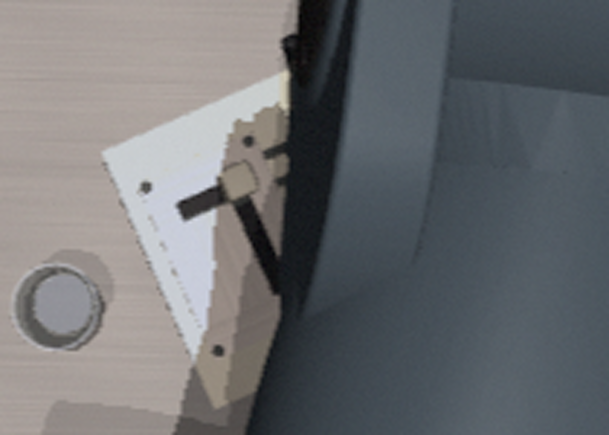

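The side view shows the knob at the corner (310, 175) with the shutter over the well, and the average of both views puts the knob at about (41, 34) mm. Next is the short leg.

```bash
python3 - <<'E'
from h import *
move_l(W(41,-6,200),v=0.2)
move_l(W(41,-6,93),v=0.15)
f0=get_state()["ft_force"]
def rep():
    s=get_state();f=s["ft_force"]-f0;return s["time"],A(s["tcp_pos"]),f@ax,f@ay,f[2]
y=-6
while y<57:
    y+=6 if y<42 else 1; move_l(W(41,y,93),v=0.06 if y<43 else .03);r=rep();print(*np.round(np.hstack(r),2))
    if r[3]<-8:break
yy=r[1][1]
move_l(W(41,yy-15,93),v=0.1)
move_l(W(41,yy-15,200),v=0.25)
goto(W(-140,-170,260),ori(ay))
print(get_state()["time"])
for n in("side","top"):
    p,d=grab_frame(n); i=p[170:370,190:390] if n=="side" else p[165:315,225:435]
    cv2.imwrite(f"pics/{n}3.png",cv2.resize(i[:,:,::-1],None,fx=2.9,fy=2.9,interpolation=2))
    P=cloud(n,d);k=(P[...,2]>.116)&(P[...,2]<.126)&(np.hypot(P[...,0]-W(40,70,0)[0],P[...,1]-W(40,70,0)[1])<.025)
    print(n,k.sum(),A(P[k].mean(0)) if k.any() else 0)
E
```

```text
11.89 41.34 0.24 0.11 -0.62 -0.23
12.14 41.08 6.39 0.09 0.65 0.5
12.39 41.03 12.36 -0.89 -0.07 -0.23
12.64 41.0 18.37 0.65 -0.6 0.8
12.89 41.0 24.41 -0.28 -1.06 0.06
13.14 41.02 30.4 0.14 -0.88 0.39
13.39 41.0 36.4 0.72 -0.43 -0.24
13.64 41.01 42.4 -0.06 -0.35 0.58
13.89 40.98 43.05 -0.15 -0.12 -0.68
14.14 41.0 43.95 -0.35 -1.09 -0.15
14.39 40.98 45.06 0.39 -1.03 -0.37
14.64 41.0 46.11 0.41 -1.52 -0.92
14.89 41.01 47.09 -0.49 -1.64 -1.17
15.14 40.98 48.12 0.6 -0.35 -1.41
15.39 41.03 49.1 -0.38 -1.46 -0.91
15.64 40.99 50.1 -0.81 -0.11 -1.0
15.89 41.01 51.09 -0.49 -1.28 0.04
16.14 41.0 52.07 -0.65 -1.52 -0.8
16.39 41.02 53.09 0.19 -0.73 -0.52
16.64 41.01 54.09 -0.31 -0.7 -0.83
16.89 41.0 54.42 0.21 -5.72 -2.57
17.14 41.0 54.59 0.11 -13.57 -3.6
19.125
side 36 (np.float64(32.07026500224566), np.float64(81.27689193904322))
top 120 (np.float64(43.049636139740585), np.float64(78.2715505787324))
```

View pics/side3.png

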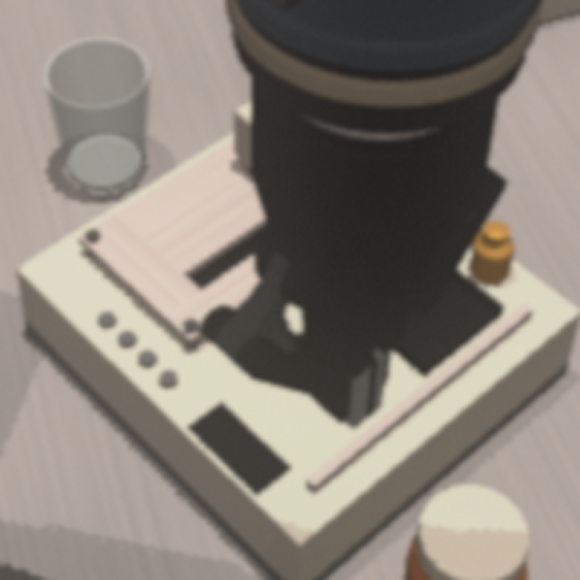

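View pics/top3.png

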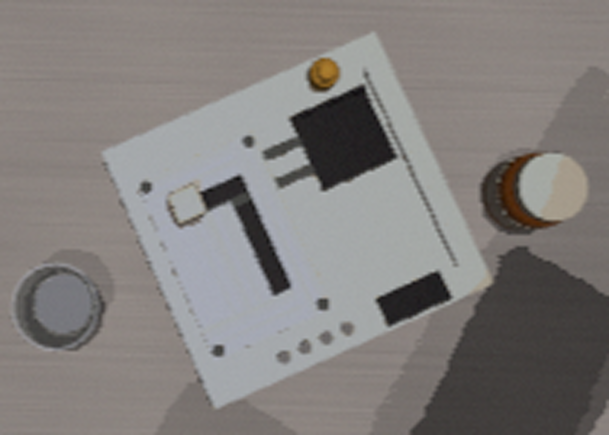

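The top view shows the knob at the end of the short leg (187, 203), the shutter over the well, and the weight, beaker and jar in place. The arm is in free air. I hand it in.

```bash
python3 - <<'E'
from h import *
s=get_state();print(s["time"],s["tcp_pos"],s["ft_force"]);finish_job()
E
```

```text
19.225 [ 0.5116431  -0.28228554  0.25949425] [ 0.40367677  0.40370226 -1.05603439]
the job is handed in; nothing more can be done
```

The shutter is closed over the well and latched, and I handed the job in at 19.2 s with the arm clear of everything. The hand-in call gave no verdict.

**What I did:** With the fingers shut, I pushed the knob along the long leg to its stop, with about 9 N at the stop. I backed off, checked in the pictures that the knob was at the corner, then pushed it along the short leg to its stop at about 14 N. I never pinched or lifted the knob.

**Last checks:**
- **Knob position:** the top camera put the knob at about (43, 78) mm in the analyser frame. Tool contact put it at about y = 77 mm, which is the end stop 2 mm past the latch point. The top view reads 1 to 2 mm high, within the camera calibration error.
- **Other objects:** in the top view the shutter covers the well, and the beaker, jar and weight look unmoved.
- **Disagreement:** the side camera's last reading of the knob, (32, 81) mm, does not match. The gripper hid most of the knob in that view, so I did not use it.

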